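# Lock the stage and hold the sample mould pressed shut

### The arm

A 7-joint arm with a two-finger parallel gripper is mounted at the origin on the work surface. World frame = base frame: x ahead of the robot, y to its left, z up, the work surface at z = 0. Lengths are in m, angles in rad, forces in N, time in s.
With the tool pointing down it reaches from about 0.4 to 0.85 m from the base axis. Payload 10.4 kg.
Tool frame: the origin (TCP) lies midway between the tips of the shut fingers; the grasp point (between the pads) lies 19 mm behind it; z points along the fingers, y is the direction in which the jaws open and shut (so a half turn about z gives the same grasp; the last joint's range is limited). The gripper opens to 85 mm and grips with 20 to 120 N. Pads are 22 mm wide; open, the fingers measure 114 mm over their backs; the gripper's body (76 mm by 85 mm) begins 54 mm behind the grasp point. The pads swing forward as they close: fully open they stand 13 mm farther back than shut.
Start: joints at [1.204, 0.332, -0.065, 1.46, 0.022, 1.35, -0.088], TCP at [0.211, -0.588, 0.231] pointing down, gripper open.
Joint ranges: [-2.6, 2.6], [-0.5, 2.12], [-1.47, 1.34], [0.16, 2.42], [-1.27, 4.41], [0.06, 2.06], [-2.6, 2.6]. Speed limits (rad/s): [2.22, 2.22, 2.79, 2.79, 3.14, 3.14, 3.14].

### API

Orientations are given as a unit quaternion [x, y, z, w].
In Python, from workcell import bot, viewer, order gives the robot as it stands. The module is installed in compiled form; this text tells all that it offers.
- The arm moves only by the tool apply_moves, never from a script. Its argument "deltas" is a list of rows, each a list of 4 numbers: the shift along the tool's x, y, z in mm, then the turn about the tool's z in degrees. A call has 1 to 20 rows; each row shifts and turns the commanded pose from where the row before left it, along the tool's axes as they then stand; what a row does not reach is not made up. A row lasts 1/8 s, in which the tool goes at most 62.5 mm and 10.7 degrees, less where a joint would pass 70% of its speed; a pose out of reach is approached as far as the arm can. A call with a gripper value outside its range is refused whole. "grip" is the finger opening in mm, from 0 to 85.4, set as the call begins (left out, the last holds). The fingers move at their own pace and stop on an object; the grip force is fixed at half the most. Time passes only in rows, so rows that do not move let the fingers close. It gives the time, the measured TCP pose, the force and the opening at its end, in the units of the state.
- bot.sense(): the state, without advancing time (a new reading comes with each control period).
- viewer.get_image(name): name is "scene" or "side" or "wrist"; returns the picture (400x640x3 uint8, red, green, blue); there is no depth.
- viewer.camera_model(name): a dict with "fovy" (degrees; the focal length in pixels is half the picture's height over the tangent of half this angle, whatever the lens; pixels are square), "cx", "cy" (the principal point, pixels), "R" (3x3) and "t" (3): a world point X has camera coordinates R X + t. Camera axes: x right, y down, z forward; pixel columns grow to the right and rows downward; lengths in m; the calibration is good to about 2 mm. A picture is of the moment at which its call begins: read the wrist's pose just before it. camera_model takes no time and is no camera call; for the wrist camera it gives the pose at the moment of the call.
- order.close_job(): hands the job in, once; it reports no verdict.
The state is a dict: "time": time; "joint_positions": joint angles; "qvel": joint speeds; "tau": joint torques, N m; "position": TCP position; "tcp_rot": TCP orientation; "wrist_force": force on the tool from outside, world axes, zero at the start; "wrist_torque": the same for the moment, N m; "width": opening from 0.0 (shut) to 1.0 (fully open).
Only numpy, scipy, OpenCV 4.12 (cv2) and the standard library are available. Lean on these libraries where they do the work, as an engineer would, in place of code of your own. Each camera call takes 0.05 s, during which the arm holds its last target.

### The job

Lock the stage by gripping its brass hex nut and turning it clockwise (seen from above) until it stops. Then fit the loose upper half of the sample mould (the one with the blue grip) over the two brass dowels of the lower half on the stage, and press it down against the sprung ejector until the two faces meet flush all round. Finish while still holding it pressed fully shut with the gripper, without letting go, and leave the other things on the bench where they are.

Things in the scene. Friction and masses are not known exactly. Their poses are not given: they have to be found in the camera images.
- stage: Black stage fixed to the bench, 130 (x) x 230 (y) x 40 mm high; two micrometer heads stick out 68 mm from its -y end and +x side, below its top. Centred on it stands the aluminium lower mould half, 110 (x) x 64 (y) mm, its flat upper (parting) face 70 mm above the bench. Origin: centre of the underside, z up; yaw varies by 0.4 rad either way.
- seat (a point): Centre of the lower half's parting face (70 mm above the bench), axes as the stage. Two fixed brass dowels, 10 mm in diameter, stand on this face at x = +40 and -40 mm, y = 0; 24 mm high, the top 6 mm tapered to 5 mm diameter. The ejector lies in a 42 mm round cavity in the middle.
- ejector (a joint): Sprung steel disc, 37 mm diameter, in the middle of the lower half; value = how far it is pressed (m), 0 to 0.010. At 0 its flat top is 6 mm above the parting face; at 0.006 it is level and the mould is shut. It pushes up with about 6 N at 0, 12 N at 0.006: the upper half does not close by its own weight and rises again when let go.
- nut (a joint): Brass hex lock nut, 32 mm across flats, 28 mm high, underside 44 mm above the bench on a 40 mm washer; a 14 mm stud sticks out 8 mm above it. Value (rad) grows clockwise from above, does not rise; starts at 0 to 0.45, stop (locked) at 1.2, stays where left; needs about 0.12 N m. At 0 two flats face stage +x and -x (normals every 60 degrees) and the red dash on top points to stage -x.
- nut_top (a point): Centre of the hex nut's top face, 72 mm above the bench, 32 mm above the stage plate, 95 mm from the stage's centre along stage +y; axes as the stage (does not turn with the nut).
- cover: Loose upper half, about 0.35 kg: aluminium plate 110 (x) x 64 (y) x 20 mm, two through holes, 12 mm diameter, at x = +40 and -40 mm, y = 0; blue grip block in the middle of its top, 50 (x) x 24 (y) x 32 mm high (top 52 mm above the underside). Origin: centre of the flat underside, z up. Lies flat, grip up. Fits either way round. Shut, the dowels show 4 mm above the plate.
- refblock: Bystander: loose steel reference disc, 60 mm diameter, 18 mm high. Origin: centre of underside.
- jar: Bystander: closed amber jar, 56 mm diameter, 75 mm high. Origin: centre of underside.
- wrench: Bystander: steel wrench 160 mm long lying flat along its own x axis. Origin: its middle, on the bench.
- loupe: Bystander: black loupe standing up, 40 mm diameter, 42 mm high. Origin: centre of underside.
- puck1: Bystander: black mounted sample, 32 mm diameter, 20 mm high. Origin: centre of underside.
- puck2: Bystander: red mounted sample, 32 mm diameter, 20 mm high. Origin: centre of underside.
Things that resemble listed ones, but are neither listed nor needed, are in the scene too. What is shaped like the cover but green, pink or red is not meant.

How it is judged:
On the way, in this order (a step that is already met when the one before it is completed fails the run):
1. the hex nut is turned clockwise to its stop (value of joint nut above 1.08 rad), for 0.2 s.
2. the upper half is on the dowels and pressed flush by the gripper (horizontal distance between cover and seat below 0.003 m and angle between the x axis of cover and the x axis of seat, either way round below 0.06 rad and z of cover in the frame of seat below 0.002 m and angle between cover's own z axis and vertical below 0.04 rad and contact force between the fingers and cover above 3 N), for 0.3 s.
At the end, for the whole second after the job is handed in: The upper half sits on both dowels with its underside within 2 mm of the parting face, centred within 3 mm, not turned more than 0.06 rad or tilted more than 0.04 rad, the gripper is touching it with more than 3 N (it holds it shut against the spring), and the nut is beyond 1.08 rad (stop at 1.2) (all of step 2 and value of joint nut above 1.08 rad); the arm keeps its last pose, push and grip.
It fails at once if one of the other loose things is moved more than 40 mm (distance of any of refblock, jar, wrench, loupe, puck1, puck2 from where it was at the start of the episode above 0.04 m).
It also fails if it takes over 51 s, if anything falls off the work surface, if the arm or the gripper's body presses on something with over 40 N, if the wrist force passes 120 N, or if a joint passes its speed limit or range.

## Working session

There is one attempt and no reset: what is moved stays moved. The work goes in short steps, Python scripts to look and compute and a tool call to move; the robot and the scene stay as the last step left them, time stands still between calls to the robot, and variables do not carry over. Pictures are saved under pics/ and viewed, and the job is handed in when it is done.

Besides the shell and the picture viewer there is one more tool, called after "Request:" as name(argument=value, ...), one argument or row to a line, values as JSON. apply_moves: Moves the arm, as the interface text tells. Its arguments: {"type":"object","properties":{"deltas":{"type":"array"},"grip":{"type":"number"}},"required":["deltas"]}

```bash
mkdir -p pics
python3 - <<'E'
from workcell import bot, viewer, order
import cv2
s=bot.sense(); print(s)
for n in ["scene","side"]:
    im=viewer.get_image(n); cv2.imwrite(f"pics/{n}0.png",im[:,:,::-1])
    print(n,viewer.camera_model(n))
E
```

```text
{'time': 0.0, 'joint_positions': array([ 1.20438504,  0.33286565, -0.0646931 ,  1.46095625,  0.02156726,
        1.34990042, -0.08851312]), 'qvel': array([-0.00065529,  0.00206736, -0.00104546, -0.00061733,  0.00039652,
        0.00076816, -0.00135065]), 'tau': array([-1.43229274e-03, -6.25438571e+01,  4.84834844e-02, -3.91607738e+01,
        1.62235228e-02,  9.89321445e-03, -3.39570795e-05]), 'position': array([ 0.21054515, -0.58806164,  0.23051266]), 'tcp_rot': array([ 9.85260796e-01,  1.71057442e-01, -1.41427550e-04, -7.03850033e-04]), 'wrist_force': array([-0.02157258,  0.1852819 ,  0.38134193]), 'wrist_torque': array([ 0.04769705,  0.01492607, -0.023189  ]), 'width': 1.002597799675711}
scene {'fovy': 54.54181550749162, 'cx': 323.83046157370114, 'cy': 196.936368498635, 'R': array([[ 0.8740696 ,  0.48576768,  0.00566474],
       [ 0.27669315, -0.48821771, -0.82769824],
       [-0.39930343,  0.72503326, -0.56114485]]), 't': array([-0.48956643, -0.07117691,  1.27830096])}
side {'fovy': 49.843182317140055, 'cx': 325.5619700812282, 'cy': 208.82457027532385, 'R': array([[ 0.99403597, -0.10880665, -0.00732075],
       [-0.08402028, -0.72133826, -0.6874676 ],
       [ 0.06952031,  0.68398262, -0.72617815]]), 't': array([-0.54577609,  0.15225658,  1.20691631])}
```

View pics/scene0.png

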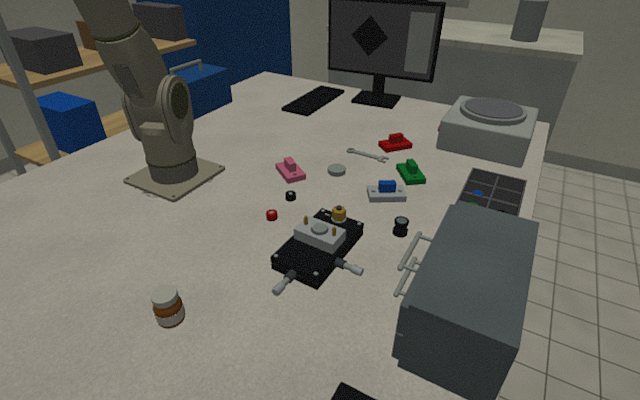

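View pics/side0.png

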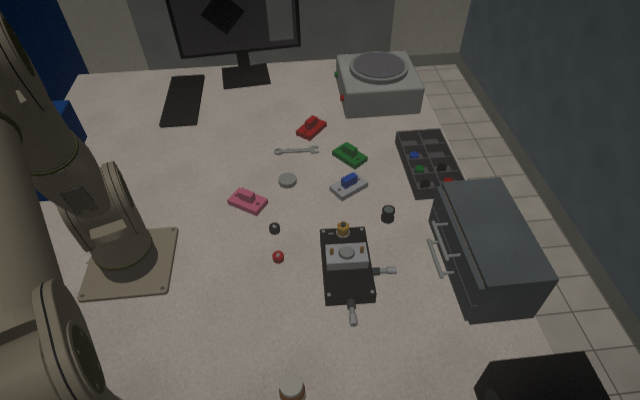

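The scene shows the stage at about (320,245), the nut at (339,213) and the blue-grip cover at (387,190). Next I'll enlarge both views.

```bash
cat > h.py <<'E'
import numpy as np, cv2, pickle
from scipy.spatial.transform import Rotation as Rn
def K(c):
    f=200/np.tan(np.radians(c['fovy'])/2); return np.array([[f,0,c['cx']],[0,f,c['cy']],[0,0,1]])
def proj(c,X):
    X=np.atleast_2d(X); p=(K(c)@(np.asarray(c['R'])@X.T+np.asarray(c['t'])[:,None])).T; return p[:,:2]/p[:,2:]
def back(c,uv,z):
    R=np.asarray(c['R']);t=np.asarray(c['t']); o=-R.T@t
    d=R.T@np.linalg.inv(K(c))@np.array([uv[0],uv[1],1.]); return o+d*(z-o[2])/d[2]
E
python3 - <<'E'
from workcell import viewer
from h import *
a=cv2.imread('pics/scene0.png')[165:305,240:440]; b=cv2.imread('pics/side0.png')[165:335,290:450]
cv2.imwrite('pics/s1.png',cv2.resize(a,None,fx=4,fy=4,interpolation=cv2.INTER_CUBIC))
cv2.imwrite('pics/s2.png',cv2.resize(b,None,fx=3.5,fy=3.5,interpolation=cv2.INTER_CUBIC))
cs=viewer.camera_model('scene');cd=viewer.camera_model('side')
for nm,c,pts in [('scene',cs,dict(nut=(339,209,.072),ej=(319,228,.076),cov=(387,184,.052),loupe=(401,219,.042),jar=(167,293,.075),p1=(291,193,.02),p2=(271,212,.02),ref=(337,168,.018))),
 ('side',cd,dict(nut=(343,227,.072),ej=(347,252,.076),cov=(349,180,.052),loupe=(388,209,.042),p1=(274,225,.02),p2=(278,254,.02),ref=(287,179,.018),wr=(297,150,0)))]:
    for k,(u,v,z) in pts.items(): print(nm,k,back(c,(u,v),z).round(3))
E
```

```text
scene nut [0.6   0.008 0.072]
scene ej [ 0.596 -0.09   0.076]
scene cov [0.654 0.215 0.052]
scene loupe [0.744 0.086 0.042]
scene jar [ 0.436 -0.413  0.075]
scene p1 [0.406 0.075 0.02 ]
scene p2 [ 0.41  -0.033  0.02 ]
scene ref [0.455 0.279 0.018]
side nut [0.599 0.003 0.072]
side ej [ 0.597 -0.088  0.076]
side cov [0.647 0.212 0.052]
side loupe [0.746 0.083 0.042]
side p1 [0.404 0.079 0.02 ]
side p2 [ 0.412 -0.031  0.02 ]
side ref [0.452 0.277 0.018]
side wr [0.495 0.446 0.   ]
```

View pics/s1.png

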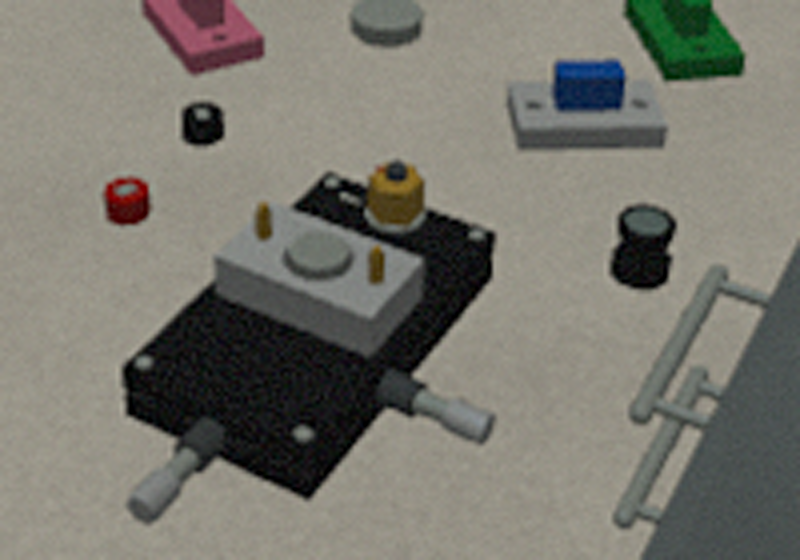

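View pics/s2.png

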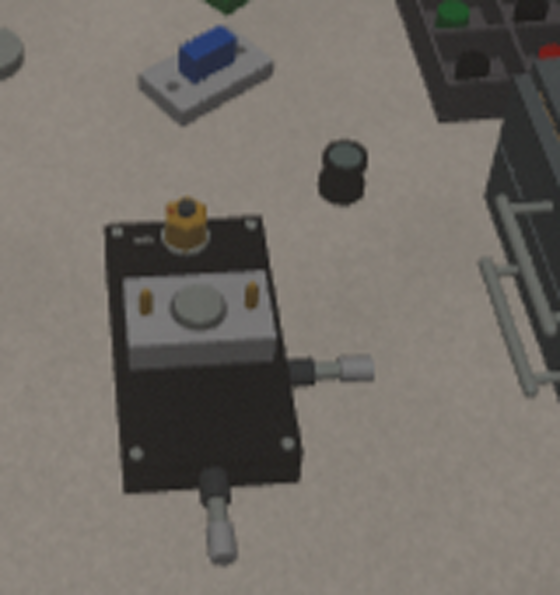

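```bash
cat >> h.py <<'E'
def toolyaw(s):
    R=Rn.from_quat(s['tcp_rot']).as_matrix(); return np.arctan2(R[1,0],R[0,0])
def plan(p0,yaw0,p1,yaw1,n):
    """n equal rows (tool-frame shift then turn, + turn = clockwise); tool points down"""
    p0=np.array(p0,float);p1=np.array(p1,float); dy=(yaw1-yaw0)/n; rows=[];y=yaw0;p=p0.copy()
    for i in range(n):
        tgt=p0+(p1-p0)*(i+1)/n; d=tgt-p; c,s=np.cos(y),np.sin(y)
        r=[round(1000*(d[0]*c+d[1]*s),1),round(1000*(d[0]*s-d[1]*c),1),round(-1000*d[2],1),round(-np.degrees(dy),1)]
        rows.append(r)
        p=p+np.array([c*r[0]+s*r[1],s*r[0]-c*r[1],-r[2]])/1000; y-=np.radians(r[3])
    return rows,p,y
E
python3 - <<'E'
from workcell import viewer,bot
from h import *
cs=viewer.camera_model('scene');cd=viewer.camera_model('side')
for c,a,b in [(cs,(306,216),(334.25,227)),(cd,(331.7,248.1),(362,246.4))]:
    A=back(c,a,.094);B=back(c,b,.094);print(A,B,(A+B)/2,np.linalg.norm(A-B),np.arctan2(B[1]-A[1],B[0]-A[0]))
s=bot.sense(); R=Rn.from_quat(s['tcp_rot']).as_matrix(); print(R.round(3),toolyaw(s))
w=viewer.camera_model('wrist'); Rw=np.array(w['R']);o=-Rw.T@np.array(w['t']);print('cam in tool',R.T@(o-s['position']),(R.T@Rw.T).round(3),w['fovy'],w['cx'],w['cy'])
r,p,y=plan(s['position'],toolyaw(s),[0.53,-0.03,0.28],1.54,16);print(r,p,y)
E
```

```text
[ 0.55684977 -0.08437149  0.094     ] [ 0.63650677 -0.08841891  0.094     ] [ 0.59667827 -0.0863952   0.094     ] 0.07975975873273862 -0.05076696735507743
[ 0.55650487 -0.08491253  0.094     ] [ 0.63565315 -0.08838211  0.094     ] [ 0.59607901 -0.08664732  0.094     ] 0.07922428982657238 -0.043808348630212365
[[ 0.941  0.337 -0.   ]
 [ 0.337 -0.941  0.001]
 [-0.    -0.001 -1.   ]] 0.34380389255566224
cam in tool [ 0.07119007 -0.00097486 -0.1424963 ] [[-0.    -0.961 -0.278]
 [ 1.    -0.001  0.001]
 [-0.001 -0.278  0.961]] 69.33014398572128 314.0674746443438 199.5047293417965
[[np.float64(30.6), np.float64(-26.1), np.float64(-3.1), np.float64(-4.3)], [np.float64(32.4), np.float64(-23.8), np.float64(-3.1), np.float64(-4.3)], [np.float64(34.1), np.float64(-21.2), np.float64(-3.1), np.float64(-4.3)], [np.float64(35.6), np.float64(-18.6), np.float64(-3.1), np.float64(-4.3)], [np.float64(36.9), np.float64(-15.9), np.float64(-3.0), np.float64(-4.3)], [np.float64(38.0), np.float64(-13.1), np.float64(-3.1), np.float64(-4.3)], [np.float64(38.9), np.float64(-10.2), np.float64(-3.1), np.float64(-4.3)], [np.float64(39.5), np.float64(-7.3), np.float64(-3.1), np.float64(-4.3)], [np.float64(40.0), np.float64(-4.3), np.float64(-3.1), np.float64(-4.3)], [np.float64(40.2), np.float64(-1.3), np.float64(-3.1), np.float64(-4.3)], [np.float64(40.1), np.float64(1.8), np.float64(-3.1), np.float64(-4.3)], [np.float64(39.9), np.float64(4.7), np.float64(-3.1), np.float64(-4.3)], [np.float64(39.4), np.float64(7.7), np.float64(-3.0), np.float64(-4.3)], [np.float64(38.8), np.float64(10.7), np.float64(-3.1), np.float64(-4.3)], [np.float64(37.8), np.float64(13.6), np.float64(-3.1), np.float64(-4.3)], [np.float64(36.8), np.float64(16.3), np.float64(-3.1), np.float64(-4.3)]] [ 0.53001422 -0.02996014  0.27999595] 1.544590417927761
```

Run:
```python
from workcell import bot
from h import *
s=bot.sense()
r,p,y=plan(s['position'],toolyaw(s),[0.6,-0.01,0.23],1.545,17);print([[float(round(v)) if i<3 else float(v) for i,v in enumerate(q)] for q in r],p,y)
```

```text
[[33.0, -24.0, 0.0, -4.0], [35.0, -22.0, 0.0, -4.0], [36.0, -20.0, 0.0, -4.0], [37.0, -17.0, 0.0, -4.0], [38.0, -14.0, 0.0, -4.0], [39.0, -12.0, 0.0, -4.0], [40.0, -9.0, 0.0, -4.0], [40.0, -6.0, 0.0, -4.0], [41.0, -3.0, 0.0, -4.0], [41.0, 0.0, 0.0, -4.0], [41.0, 3.0, 0.0, -4.0], [41.0, 6.0, 0.0, -4.0], [40.0, 8.0, 0.0, -4.0], [40.0, 11.0, 0.0, -4.0], [39.0, 14.0, 0.0, -4.0], [38.0, 16.0, 0.0, -4.0], [36.0, 19.0, 0.0, -4.0]] [ 0.59995508 -0.00997959  0.22999595] 1.530627783911807
```

Request:
apply_moves(
  deltas=[
    [33,-24,0,-4],
    [35,-22,0,-4],
    [36,-20,0,-4],
    [37,-17,0,-4],
    [38,-14,0,-4],
    [39,-12,0,-4],
    [40,-9,0,-4],
    [40,-6,0,-4],
    [41,-3,0,-4],
    [41,0,0,-4],
    [41,3,0,-4],
    [41,6,0,-4],
    [40,8,0,-4],
    [40,11,0,-4],
    [39,14,0,-4],
    [38,16,0,-4],
    [36,19,0,-4],
    [0,0,0,0],
    [0,0,0,0],
  ],
  grip=52,
)

```text
time: 2.48
position: [0.5991, -0.0099, 0.231]
tcp_rot: [0.721, 0.693, -0.0, -0.0]
wrist_force: [0.1, -0.0, -0.6]
width: 0.606
```

Run:
```python
from workcell import bot,viewer
from h import *
s=bot.sense(); c=viewer.camera_model('wrist'); im=viewer.get_image('wrist'); pickle.dump(c,open('w1.pkl','wb'))
print(s['position'],toolyaw(s),s['width'],s['joint_positions'],Rn.from_quat(s['tcp_rot']).as_matrix()[:,2])
cv2.imwrite('pics/w1.png',im[:,:,::-1])
yaw=-.047;C=np.array([.5964,-.0865]);u=np.array([np.cos(yaw),np.sin(yaw)]);v=np.array([-u[1],u[0]])
print('nut',proj(c,[*(C+.095*v),.072]),'dow',proj(c,[[*(C+k*u),.094] for k in(.04,-.04)]))
```

```text
[ 0.59909022 -0.00987473  0.2309884 ] 1.530521511607132 0.6063676668188179 [ 0.451552    0.34359389 -0.64404102  1.50571476  0.20843435  1.36241928
 -0.2479787 ] [-6.80568184e-04 -3.01727816e-04 -9.99999723e-01]
nut [[314.93501093 168.40677666]] dow [[351.69087427 260.10074823]
 [276.98249137 259.63871886]]
```

View pics/w1.png

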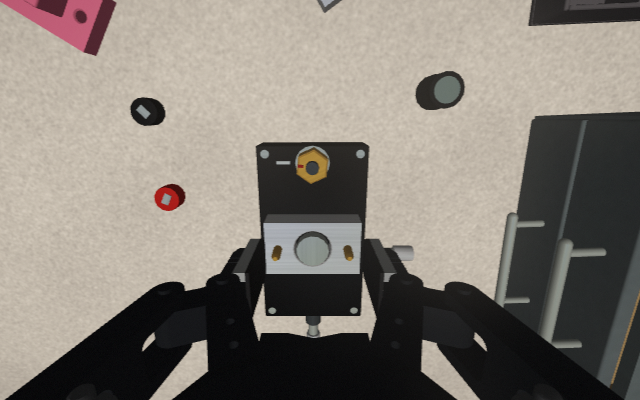

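Run:
```python
from h import *
a=cv2.imread('pics/w1.png')[135:285,250:375]
cv2.imwrite('pics/w1z.png',cv2.resize(a,None,fx=4,fy=4,interpolation=cv2.INTER_CUBIC))
a=cv2.imread('pics/w1.png')[140:190,280:345]
cv2.imwrite('pics/w1n.png',cv2.resize(a,None,fx=10,fy=10,interpolation=cv2.INTER_CUBIC))
```

```text
(no output)
```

View pics/w1z.png

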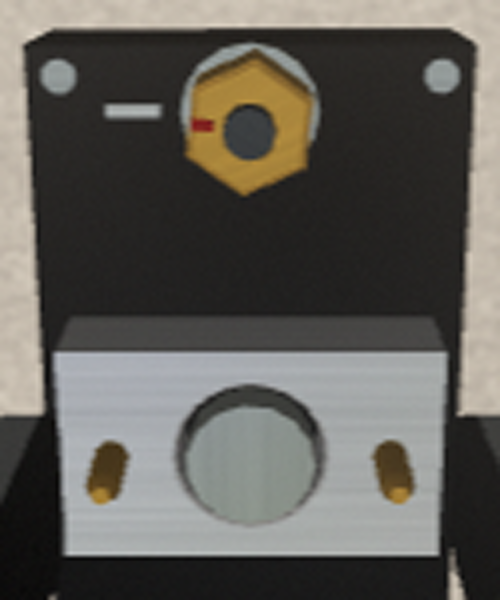

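View pics/w1n.png

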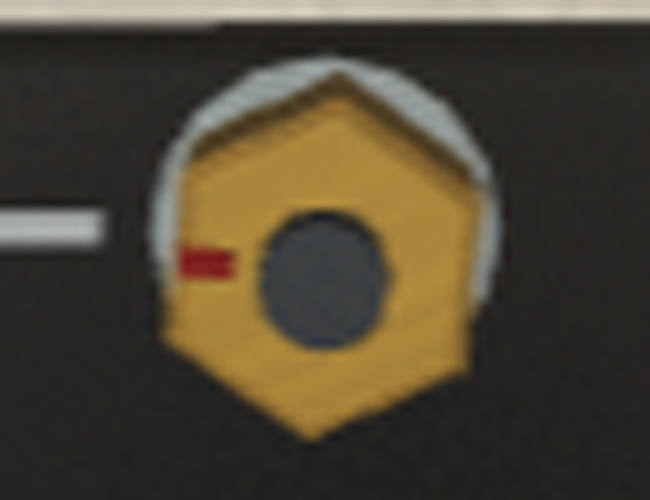

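The wrist view shows the dowel tops at (274.5,258.8) and (350.5,258.8). The nut centre is near (312.5,166), with its red dash pointing left and slightly up. I'll work out poses from these.

Run:
```python
from h import *
c=pickle.load(open('w1.pkl','rb'))
A=back(c,(274.5,258.6),.094);B=back(c,(350.5,258.6),.094);print('dow',A,B,(A+B)/2,np.linalg.norm(A-B),np.arctan2(B[1]-A[1],B[0]-A[0]))
pz=np.array([[342,92],[480,190],[466,370],[310,437],[165,335],[182,160]])/10+[280,140]-.45
P=np.array([back(c,p,.072)[:2] for p in pz]); ctr=P.mean(0);d=P-ctr
print('nut',ctr,np.linalg.norm(d,axis=1)*1000)
ang=np.degrees(np.arctan2(d[:,1],d[:,0])); print(ang, 'corner mod60',np.mod(ang,60), 'flat normals mod 60',np.mod(ang+30,60))
dd=back(c,(280+20.5-.45,140+26.4-.45),.072)[:2]-ctr;print('dash',np.degrees(np.arctan2(dd[1],dd[0])))
# plate back screws, edges for stage yaw
l=back(c,(250+58/4-.4,135+77/4-.4),.04);r=back(c,(250+442/4-.4,135+76/4-.4),.04);print('screw',l,r,np.arctan2(r[1]-l[1],r[0]-l[0]))
l=back(c,(250+53/4-.4,135+352/4-.4),.07);r=back(c,(250+447/4-.4,135+350/4-.4),.07);print('mould',l,r,np.linalg.norm(l-r),np.arctan2(r[1]-l[1],r[0]-l[0]))
```

```text
dow [ 0.55388483 -0.08328598  0.094     ] [ 0.63509178 -0.08654835  0.094     ] [ 0.5944883  -0.08491716  0.094     ] 0.08127245329993582 -0.04015184316522967
nut [0.59784851 0.01096627] [18.14650328 18.08853372 18.7160732  18.51612241 18.40124563 18.43247274]
[  81.73311377   23.66968509  -38.95866976  -97.14066743 -158.59710869
  140.85699343] corner mod60 [21.73311377 23.66968509 21.04133024 22.85933257 21.40289131 20.85699343] flat normals mod 60 [51.73311377 53.66968509 51.04133024 52.85933257 51.40289131 50.85699343]
dash 176.95678750076098
screw [0.54305405 0.02196149 0.04      ] [0.65315931 0.01777728 0.04      ] -0.03798360524046345
mould [ 0.5402027  -0.05075475  0.07      ] [ 0.65026463 -0.05459745  0.07      ] 0.11012899362137396 -0.03489983476396354
```

Request:
apply_moves(
  deltas=[
    [10,-1,0,3],
    [10.5,-1,0,3],
    [0,0,30,0],
    [0,0,30,0],
    [0,0,30,0],
    [0,0,30,0],
    [0,0,10,0],
    [0,0,0,0],
    [0,0,0,0],
  ],
  grip=52,
)

```text
time: 3.65
position: [0.5995, 0.0107, 0.1027]
tcp_rot: [0.757, 0.654, 0.001, 0.001]
wrist_force: [-0.1, 0.0, -0.4]
width: 0.608
```

Run:
```python
from workcell import bot,viewer
from h import *
s=bot.sense(); c=viewer.camera_model('wrist'); im=viewer.get_image('wrist'); pickle.dump(c,open('w2.pkl','wb'))
print(s['position'],toolyaw(s),s['width'])
cv2.imwrite('pics/w2.png',im[:,:,::-1])
for a in range(0,360,60):
    t=np.radians(a+21.9);print(proj(c,[.598+.01848*np.cos(t),.0107+.01848*np.sin(t),.072]).round(1))
print(proj(c,[s['position']]))
```

```text
[0.59950768 0.01065961 0.10274933] 1.4254796698984236 0.6077510608091324
[[336.5 218.1]]
[[311.2 204.3]]
[[286.1 218.4]]
[[287. 245.]]
[[311.6 257.7]]
[[336.  244.8]]
[[313.76816114 253.30736056]]
```

View pics/w2.png

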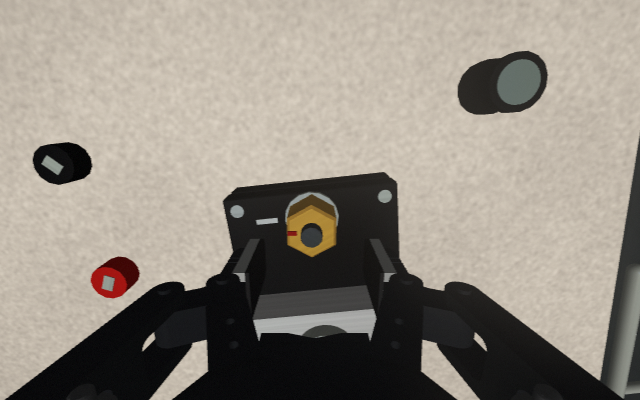

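The hex sits at about x 311.5 with its flats vertical in the view, so it is aligned with the jaws. It is about 1.5 mm to the left, so I'll correct that, go down and grip.

Request:
apply_moves(
  deltas=[
    [0,-1.5,10,0],
    [0,0,15,0],
    [0,0,15,0],
    [0,0,13,0],
    [0,0,0,0],
  ],
)

```text
time: 4.32
position: [0.5964, 0.011, 0.0468]
tcp_rot: [0.756, 0.654, -0.001, -0.001]
wrist_force: [-0.4, -0.3, 0.2]
width: 0.606
```

Request:
apply_moves(
  deltas=[
    [0,0,0,0],
    [0,0,0,0],
    [0,0,0,0],
    [0,0,0,0],
    [0,0,0,0],
    [0,0,0,0],
  ],
  grip=20,
)

```text
time: 5.08
position: [0.5978, 0.0111, 0.049]
tcp_rot: [0.756, 0.654, 0.0, 0.0]
wrist_force: [0.8, 0.8, 6.1]
width: 0.362
```

Run:
```python
from workcell import bot,viewer
from h import *
s=bot.sense(); im=viewer.get_image('wrist')
print(s['position'],toolyaw(s),s['width']*85.4,s['wrist_force'],s['wrist_torque'],s['joint_positions'])
cv2.imwrite('pics/w3.png',im[:,:,::-1])
```

```text
[0.59780684 0.01107961 0.04896407] 1.4258942952117146 30.890676902200582 [0.75626024 0.75568765 6.09546566] [ 0.06412145 -0.083657    0.09328236] [ 0.37366803  0.50797882 -0.58915832  1.70011314  0.32108914  1.0300898
 -0.46896434]
```

View pics/w3.png

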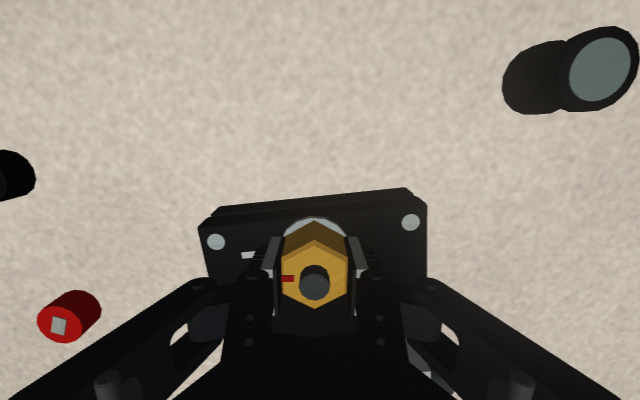

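The nut is gripped squarely (opening 31 mm, low forces). Turning it clockwise now.

Request:
apply_moves(
  deltas=[
    [0,0,0,5],
    [0,0,0,5],
    [0,0,0,5],
    [0,0,0,5],
    [0,0,0,5],
    [0,0,0,5],
    [0,0,0,5],
    [0,0,0,5],
    [0,0,0,5],
    [0,0,0,5],
    [0,0,0,5],
    [0,0,0,3],
    [0,0,0,0],
  ],
)

```text
time: 6.75
position: [0.5993, 0.01, 0.049]
tcp_rot: [0.979, 0.204, 0.002, 0.001]
wrist_force: [9.1, -2.4, -0.9]
width: 0.363
```

Run:
```python
from workcell import bot
from h import *
s=bot.sense()
print(s['position'],toolyaw(s),s['width']*85.4,s['wrist_force'],s['wrist_torque'],s['joint_positions'])
```

```text
[0.59929964 0.01002149 0.04900441] 0.4116987368850599 30.9605113411204 [ 9.13434532 -2.42914347 -0.88003741] [-0.46486927 -1.7541195  -0.0969766 ] [ 0.22674612  0.46967723 -0.39803635  1.70725352  0.21120038  1.00264064
 -1.40517702]
```

Request:
apply_moves(
  deltas=[
    [0,0,0,3],
    [0,0,0,2],
    [0,0,0,2],
    [0,0,0,0],
    [0,0,0,0],
  ],
)

```text
time: 7.38
position: [0.5994, 0.0098, 0.049]
tcp_rot: [0.989, 0.146, 0.002, 0.001]
wrist_force: [9.8, -4.3, -1.6]
width: 0.361
```

Run:
```python
from workcell import bot
from h import *
s=bot.sense()
print(s['position'],toolyaw(s),s['width']*85.4,s['wrist_force'],s['wrist_torque'],s['joint_positions'])
```

```text
[0.59936233 0.00981704 0.04901351] 0.29304148813284137 30.81980203103621 [ 9.84097086 -4.31657782 -1.59268121] [-0.834334   -1.7910826   1.50969941] [ 0.20902861  0.46615505 -0.3759521   1.70831768  0.20016114  1.0003321
 -1.5161184 ]
```

Request:
apply_moves(
  deltas=[
    [0,0,0,0],
    [0,0,0,0],
    [0,0,0,0],
  ],
  grip=46,
)

```text
time: 7.75
position: [0.5969, 0.0111, 0.0481]
tcp_rot: [0.989, 0.145, -0.0, -0.0]
wrist_force: [0.5, 0.6, -0.4]
width: 0.537
```

Request:
apply_moves(
  deltas=[
    [0,0,-10,0],
    [0,0,-30,0],
    [0,0,-30,0],
    [0,0,-30,0],
    [0,0,-30,0],
    [0,0,-20,0],
    [0,0,0,0],
    [0,0,0,0],
  ],
)

```text
time: 8.75
position: [0.5969, 0.011, 0.1977]
tcp_rot: [0.989, 0.145, -0.0, 0.0]
wrist_force: [-0.8, 0.1, 1.0]
width: 0.54
```

Run:
```python
from workcell import bot,viewer
from h import *
s=bot.sense(); c=viewer.camera_model('wrist'); im=viewer.get_image('wrist'); pickle.dump((s,c),open('w4.pkl','wb'))
print(s['position'],toolyaw(s),s['width']*85.4)
cv2.imwrite('pics/w4.png',im[:,:,::-1])
```

```text
[0.59686372 0.01098263 0.19768096] 0.29148845098967285 46.14243086786842
```

View pics/w4.png

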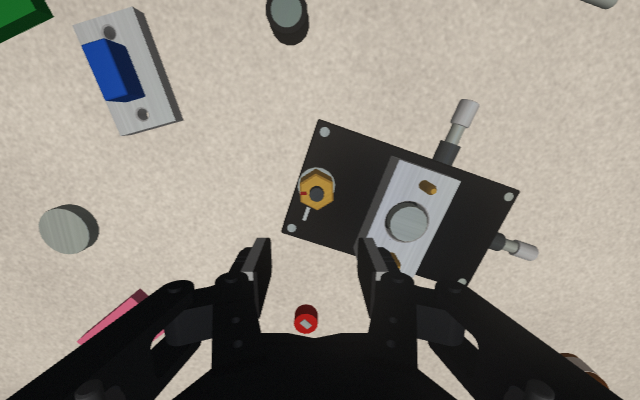

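The red dash now points image-left, about 71° clockwise from stage −x, so the nut is at its stop. The cover is at about (120,70), with its holes near (110,33) and (143,114).

Run:
```python
from h import *
s,c=pickle.load(open('w4.pkl','rb'))
im=cv2.imread('pics/w4.png')
cv2.imwrite('pics/w4c.png',cv2.resize(im[0:145,60:200],None,fx=4,fy=4,interpolation=cv2.INTER_CUBIC))
A=back(c,(110,33),.02);B=back(c,(143,114),.02);print(A,B,(A+B)/2,np.linalg.norm(A-B),np.arctan2(*(A-B)[[1,0]]))
```

```text
[0.68207255 0.24768829 0.02      ] [0.6143364  0.20659899 0.02      ] [0.64820448 0.22714364 0.02      ] 0.07922446071419603 0.5452642753775078
```

View pics/w4c.png

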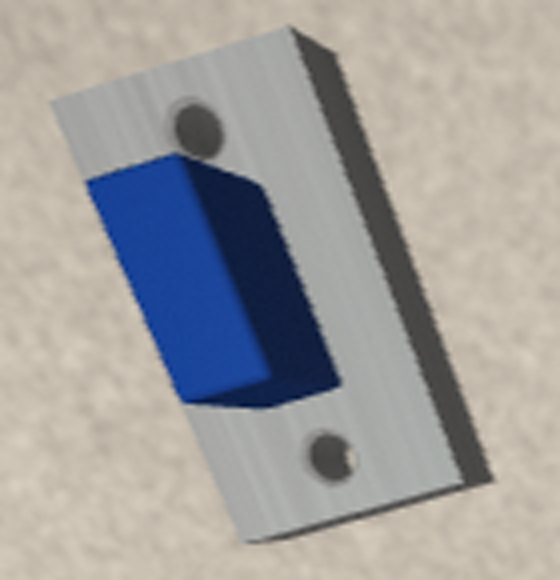

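Run:
```python
from h import *
s,c=pickle.load(open('w4.pkl','rb'))
r,p,y=plan(s['position'],toolyaw(s),[0.648,0.227,0.16],0.545,6);print(np.array(r).tolist(),p,y)
```

```text
[[18.5, -32.0, 6.3, -2.4], [19.8, -31.3, 6.3, -2.4], [21.2, -30.3, 6.2, -2.4], [22.4, -29.5, 6.3, -2.4], [23.5, -28.5, 6.3, -2.4], [24.8, -27.5, 6.3, -2.4]] [0.64798644 0.22700612 0.15998096] 0.5428158632768563
```

Request:
apply_moves(
  deltas=[
    [18.5,-32,6,-2.4],
    [20,-31.5,6,-2.4],
    [21,-30.5,6,-2.4],
    [22.5,-29.5,6,-2.4],
    [23.5,-28.5,7,-2.4],
    [24.5,-27.5,7,-2.4],
    [0,0,0,0],
    [0,0,0,0],
  ],
)

```text
time: 9.8
position: [0.6479, 0.2265, 0.1593]
tcp_rot: [0.963, 0.268, -0.001, 0.0]
wrist_force: [0.1, 0.7, 0.4]
width: 0.537
```

Run:
```python
from workcell import bot,viewer
from h import *
s=bot.sense(); c=viewer.camera_model('wrist'); im=viewer.get_image('wrist'); pickle.dump((s,c),open('w5.pkl','wb'))
print(s['position'],toolyaw(s),s['width']*85.4)
cv2.imwrite('pics/w5.png',im[:,:,::-1])
cv2.imwrite('pics/w5c.png',cv2.resize(im[130:290,220:410,::-1],None,fx=4,fy=4,interpolation=cv2.INTER_CUBIC))
```

```text
[0.64786366 0.22653677 0.1593345 ] 0.5422161075281712 45.836195417108435
```

View pics/w5c.png

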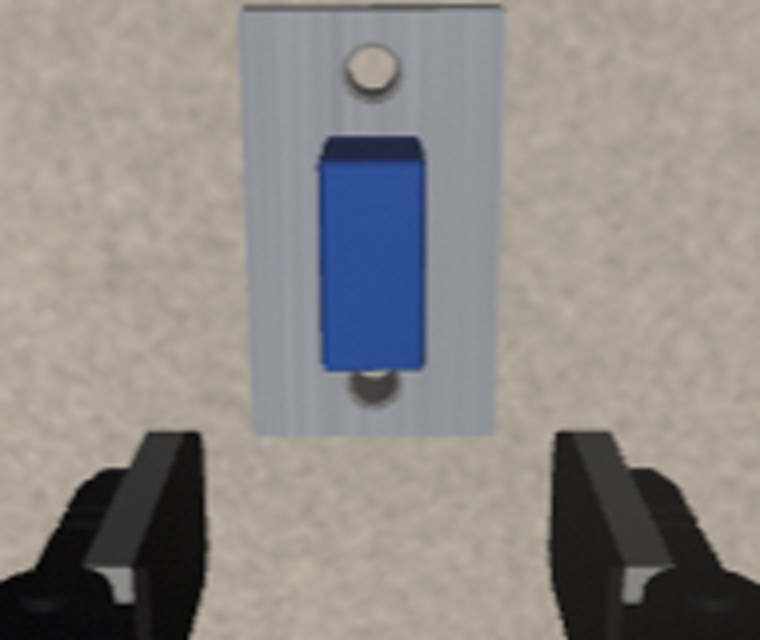

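The cover is centred at about (313,187), well aligned with the jaws. Computing its exact pose.

Run:
```python
from h import *
s,c=pickle.load(open('w5.pkl','rb'))
f=lambda p,z:back(c,(220+p[0]/4-.4,130+p[1]/4-.4),z)[:2]
P=np.array([f(p,.02) for p in [(241,9),(505,9),(495,436),(253,436)]]);B=np.array([f(p,.052) for p in [(320,161),(423,161),(424.5,370),(322.5,370)]])
for Q in(P,B):
    e=np.linalg.norm(Q-np.roll(Q,-1,0),axis=1); d=(Q[0]+Q[1]-Q[2]-Q[3])/2
    print(Q.mean(0),e.round(4),np.arctan2(d[1],d[0]))
y=toolyaw(s); R=np.array([[np.cos(y),np.sin(y)],[np.sin(y),-np.cos(y)]])
print('tool-frame offset',R@(P.mean(0)-s['position'][:2]),R@(B.mean(0)-s['position'][:2]))
```

```text
[0.64828281 0.22886799] [0.0627 0.11   0.0639 0.1099] 0.5429940235578588
[0.6482235  0.22899034] [0.0225 0.0486 0.0235 0.0486] 0.5496914574388052
tool-frame offset [ 0.00156203 -0.00178055] [ 0.00157436 -0.00191596]
```

Request:
apply_moves(
  deltas=[
    [1.5,-2,30,0],
    [0,0,35,0],
    [0,0,35,0],
    [0,0,20,0],
    [0,0,10,0],
    [0,0,3,0],
    [0,0,0,0],
  ],
)

```text
time: 10.72
position: [0.6489, 0.23, 0.0283]
tcp_rot: [0.963, 0.268, 0.001, -0.0]
wrist_force: [0.6, 0.4, -0.6]
width: 0.535
```

Request:
apply_moves(
  deltas=[
    [0,0,0,0],
    [0,0,0,0],
    [0,0,0,0],
    [0,0,0,0],
    [0,0,0,0],
    [0,0,0,0],
  ],
  grip=12,
)

```text
time: 11.48
position: [0.649, 0.23, 0.0285]
tcp_rot: [0.963, 0.268, 0.001, 0.0]
wrist_force: [-1.8, -0.1, 6.1]
width: 0.27
```

Request:
apply_moves(
  deltas=[
    [0,0,-10,0],
    [0,0,-30,0],
    [0,0,-40,0],
    [0,0,-40,0],
    [0,0,-20,0],
    [0,0,0,0],
    [0,0,0,0],
  ],
)

```text
time: 12.35
position: [0.6476, 0.2293, 0.1652]
tcp_rot: [0.963, 0.268, -0.001, 0.0]
wrist_force: [-0.3, 0.8, -3.9]
width: 0.265
```

Run:
```python
from workcell import bot,viewer
from h import *
s=bot.sense(); c=viewer.camera_model('wrist'); im=viewer.get_image('wrist'); pickle.dump((s,c),open('w6.pkl','wb'))
print(s['position'],toolyaw(s),s['width']*85.4,s['wrist_force'],s['joint_positions'])
cv2.imwrite('pics/w6.png',im[:,:,::-1])
im=viewer.get_image('side');cv2.imwrite('pics/d6.png',im[:,:,::-1])
```

```text
[0.64755158 0.22930091 0.16517952] 0.5428029346420523 22.604376475556315 [-0.30804099  0.8003782  -3.91902867] [-0.07668144  0.55493896 -0.48516672  1.33639397  0.25664531  1.31484672
 -1.59300312]
```

View pics/w6.png

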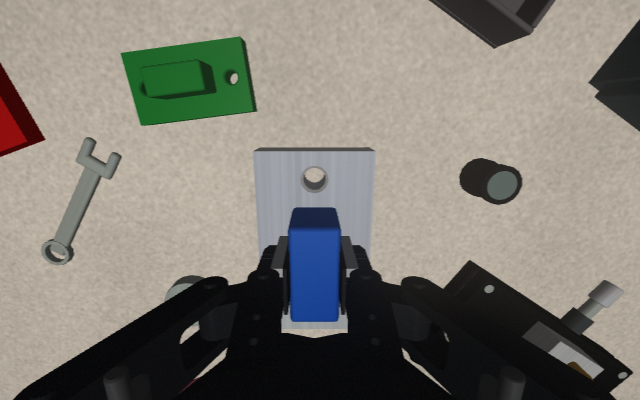

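View pics/d6.png

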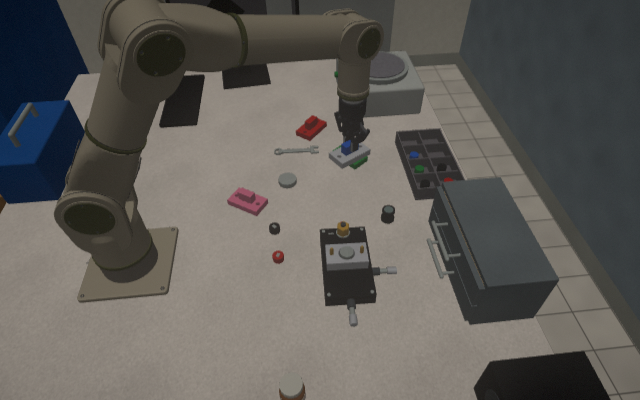

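The cover is held square in the jaws. Its front hole is at about (315,180) and its front edge at about row 150. I'll zoom to get the cover's offset in the tool frame.

Run:
```python
from h import *
im=cv2.imread('pics/w6.png')
cv2.imwrite('pics/w6c.png',cv2.resize(im[140:340,245:385],None,fx=4,fy=3,interpolation=cv2.INTER_CUBIC))
```

```text
(no output)
```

View pics/w6c.png

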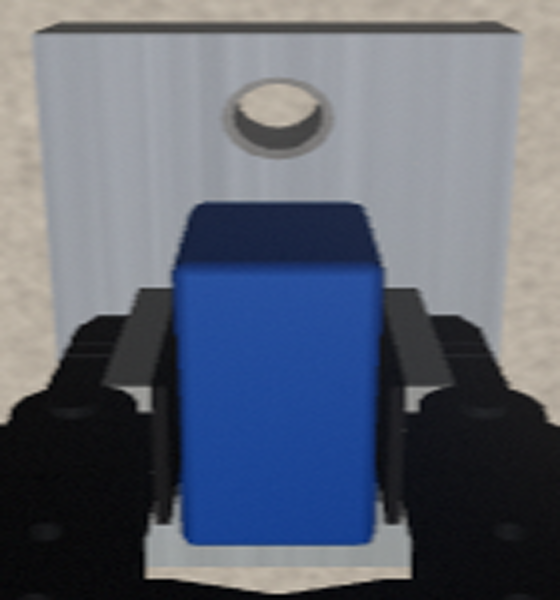

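Run:
```python
from h import *
s,c=pickle.load(open('w6.pkl','rb'))
y=toolyaw(s); R=np.array([[np.cos(y),np.sin(y)],[np.sin(y),-np.cos(y)]])
T=s['position']; pb=T[2]-.0285
f=lambda p,z:R@(back(c,(245+p[0]/4-.4,140+p[1]/3-.4),z)[:2]-T[:2])*1000
a=f((36,33),pb+.02);b=f((521,33),pb+.02);print('front edge',a,b,a-b)
print('hole',f((277.5,118),pb+.02))
Q=[f(p,pb+.052) for p in [(175,268),(382,268),(376,545),(183,545)]];print(Q,np.mean(Q,0))
s5,c5=pickle.load(open('w5.pkl','rb'))
# dowels seen in w1: in the tool frame of then
```

```text
front edge [ 54.05816218 -32.07327212] [54.02908998 30.67684804] [ 2.90722026e-02 -6.27501202e+01]
hole [39.07697557 -0.83686311]
[array([ 23.52148225, -12.14187527]), array([23.50953919, 10.67897785]), array([-24.87848327,  11.14908251]), array([-24.86416698, -12.39562633])] [-0.6779072  -0.67736031]
```

Run:
```python
from h import *
s,c=pickle.load(open('w6.pkl','rb'))
r,p,y=plan(s['position'],toolyaw(s),[0.48,-0.081,0.20],-0.04,10);print(np.array(r).tolist(),p,y)
```

```text
[[-30.4, 17.9, -3.5, 3.3], [-29.3, 19.6, -3.5, 3.3], [-28.1, 21.3, -3.4, 3.3], [-26.8, 22.9, -3.5, 3.3], [-25.5, 24.4, -3.5, 3.3], [-24.0, 25.8, -3.5, 3.3], [-22.5, 27.1, -3.5, 3.3], [-21.0, 28.4, -3.5, 3.3], [-19.2, 29.6, -3.4, 3.3], [-17.5, 30.6, -3.5, 3.3]] [ 0.48000787 -0.08100441  0.19997952] -0.033155718516076266
```

Request:
apply_moves(
  deltas=[
    [-30.5,18,-3.5,3.3],
    [-29.5,19.5,-3.5,3.3],
    [-28,21.5,-3.5,3.3],
    [-27,23,-3.5,3.3],
    [-25.5,24.5,-3.5,3.4],
    [-24,26,-3.5,3.4],
    [-22.5,27,-3.5,3.4],
    [-21,28.5,-3.5,3.4],
    [-19,29.5,-3.5,3.4],
    [-17.5,30.5,-3.5,3.4],
    [0,0,0,0],
    [0,0,0,0],
    [0,0,0,0],
  ],
)

```text
time: 14.08
position: [0.4802, -0.0795, 0.2019]
tcp_rot: [1.0, -0.021, -0.0, -0.0]
wrist_force: [0.2, 0.2, -2.6]
width: 0.261
```

Run:
```python
from workcell import bot,viewer
from h import *
s=bot.sense(); c=viewer.camera_model('wrist'); im=viewer.get_image('wrist'); pickle.dump((s,c),open('w7.pkl','wb'))
print(s['position'],toolyaw(s),s['width']*85.4,s['wrist_force'],s['joint_positions'],Rn.from_quat(s['tcp_rot']).as_matrix()[:,2])
cv2.imwrite('pics/w7.png',im[:,:,::-1])
cv2.imwrite('pics/w7c.png',cv2.resize(im[0:190,230:420,::-1],None,fx=3.15,fy=3.15,interpolation=cv2.INTER_CUBIC))
```

```text
[ 0.48022249 -0.07951777  0.20192775] -0.04164803019247649 22.26648485282725 [ 0.19489424  0.2483751  -2.57030211] [ 0.37257307  0.06558596 -0.31255372  1.84174778  0.02095534  1.23800214
 -1.55865272] [-4.84171907e-04  3.78515487e-04 -9.99999811e-01]
```

View pics/w7.png

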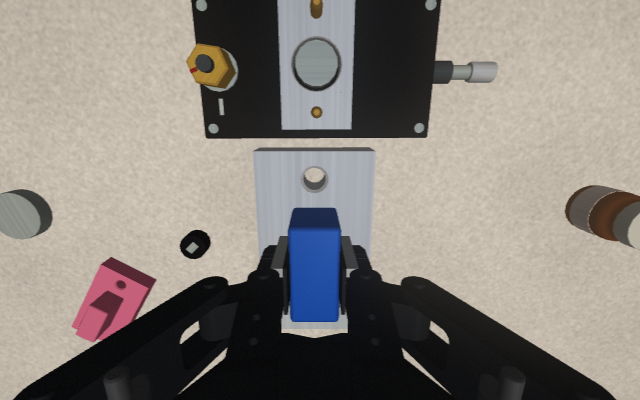

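View pics/w7c.png

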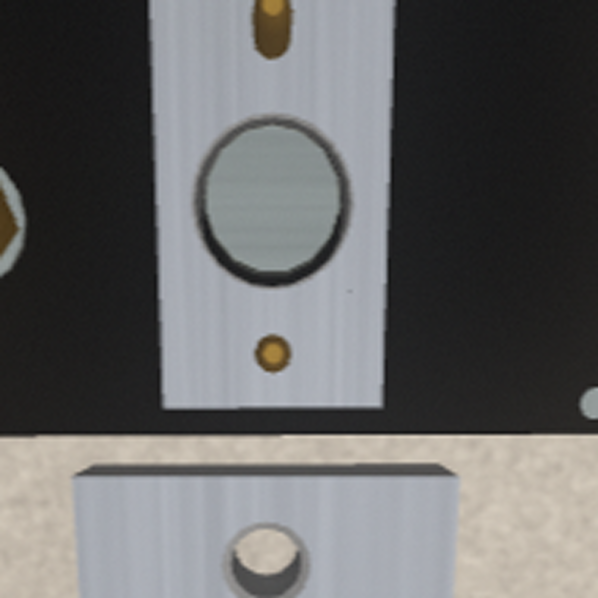

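The near dowel top is at (316.3,111.7), the far one at (316.3,0.9), and the cover's front hole at (315,179). Computing the remaining offset.

Run:
```python
from h import *
s,c=pickle.load(open('w7.pkl','rb'))
y=toolyaw(s); R=np.array([[np.cos(y),np.sin(y)],[np.sin(y),-np.cos(y)]])
T=s['position']; k=3.15
f=lambda p,z:R@(back(c,(230+p[0]/k-.35,p[1]/k-.35),z)[:2]-T[:2])*1000
n=f((273,353),.094);fa=f((273,4.5),.094);print('dow',n,fa,(n+fa)/2,fa-n)
print('ej',f((272.5,197),.076),'cav',f((272.5,200),.07),'edge',f((163,408),.07),f((383,408),.07))
pb=T[2]-.0285
print('cover edge',f((74,475),pb+.02),f((459,475),pb+.02),'hole',f((267,563),pb+.02))
im=cv2.imread('pics/w7.png')
cv2.imwrite('pics/w7n.png',cv2.resize(im[20:120,160:260],None,fx=5,fy=5,interpolation=cv2.INTER_CUBIC))
```

```text
dow [74.0367768  0.7877349] [153.635716     0.65056434] [113.8362464    0.71914962] [79.59893921 -0.13717055]
ej [114.51488425   0.72657746] cav [114.7341265    0.77086931] edge [ 58.94262759 -31.21229431] [58.91287363 33.22598949]
cover edge [ 53.58653422 -32.68149953] [53.55507763 30.61269439] hole [38.82099791 -0.95710365]
```

View pics/w7n.png

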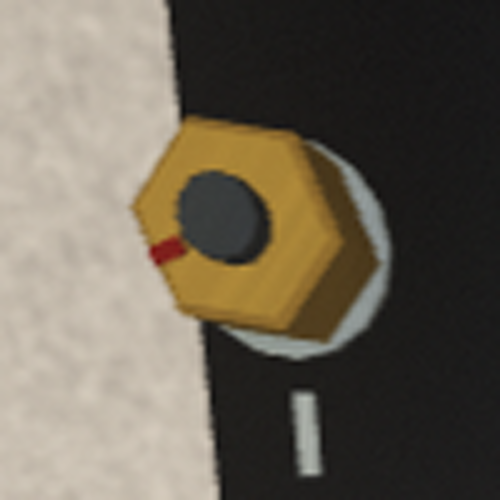

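Request:
apply_moves(
  deltas=[
    [29,0.5,0,0],
    [29,0.5,0,0],
    [29,0.5,0,0],
    [28,0.5,0,0],
    [0,0,25,0],
    [0,0,25,0],
    [0,0,20,0],
    [0,0,0,0],
    [0,0,0,0],
    [0,0,0,0],
  ],
)

```text
time: 15.38
position: [0.5955, -0.0875, 0.1334]
tcp_rot: [1.0, -0.022, 0.001, 0.0]
wrist_force: [0.5, 0.3, -2.7]
width: 0.273
```

Run:
```python
from workcell import bot,viewer
from h import *
s7,c7=pickle.load(open('w7.pkl','rb'))
f=lambda p:back(c7,(160+p[0]/5-.4,20+p[1]/5-.4),.072)[:2]
P=np.array([f(p) for p in [(188,117),(298,133),(343,240),(290,332),(182,310),(133,207)]]);d=P-P.mean(0)
ang=np.degrees(np.arctan2(d[:,1],d[:,0]));print('nut',P.mean(0),np.linalg.norm(d,axis=1),'q deg mod60',np.mod(-2.3-(ang+30),60))
s=bot.sense(); c=viewer.camera_model('wrist'); im=viewer.get_image('wrist'); pickle.dump((s,c),open('w8.pkl','wb'))
y=toolyaw(s); R=np.array([[np.cos(y),np.sin(y)],[np.sin(y),-np.cos(y)]])
print(s['position'],y,s['width']*85.4,s['wrist_force'],Rn.from_quat(s['tcp_rot']).as_matrix()[:,2],'to go',R@(np.array([.5952,-.0861])-s['position'][:2])*1000)
cv2.imwrite('pics/w8.png',im[:,:,::-1])
im=viewer.get_image('side');cv2.imwrite('pics/d8.png',cv2.resize(im[190:320,290:420,::-1],None,fx=4.5,fy=4.5,interpolation=cv2.INTER_CUBIC))
im=viewer.get_image('scene');cv2.imwrite('pics/s8.png',cv2.resize(im[170:300,260:390,::-1],None,fx=4.5,fy=4.5,interpolation=cv2.INTER_CUBIC))
```

```text
nut [0.59740363 0.00881085] [0.01807169 0.01827792 0.01790461 0.01880465 0.01790042 0.01819381] q deg mod60 [7.48519332 8.95872952 8.10044518 7.69186373 9.78431053 8.75322123]
[ 0.59546091 -0.08750662  0.13344825] -0.04347283951366574 23.347659837069862 [ 0.45960507  0.30447467 -2.66991573] [ 1.70562246e-03 -2.58682896e-04 -9.99998512e-01] to go [-0.32179712 -1.39394938]
```

View pics/w8.png

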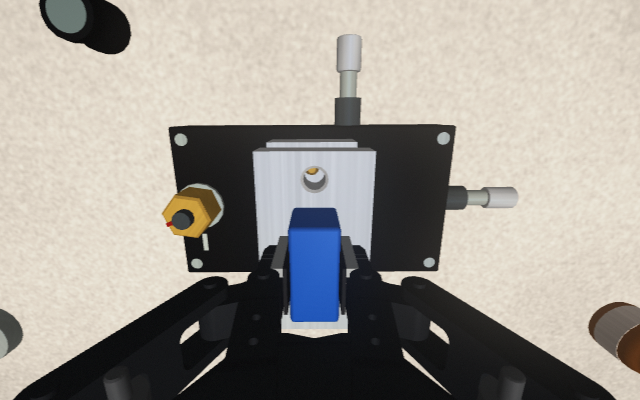

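View pics/d8.png

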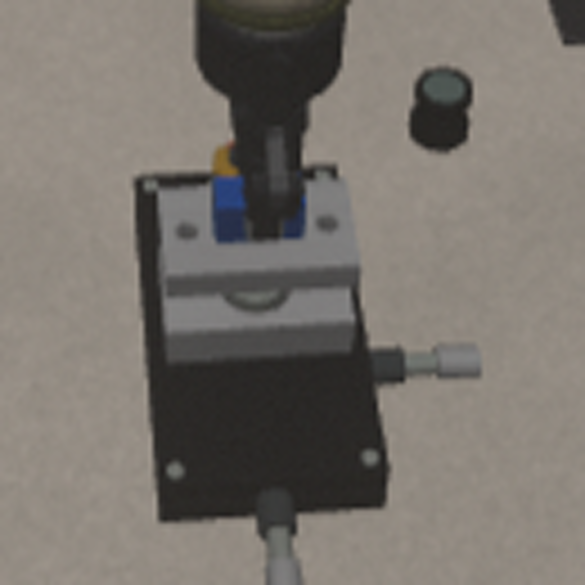

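View pics/s8.png

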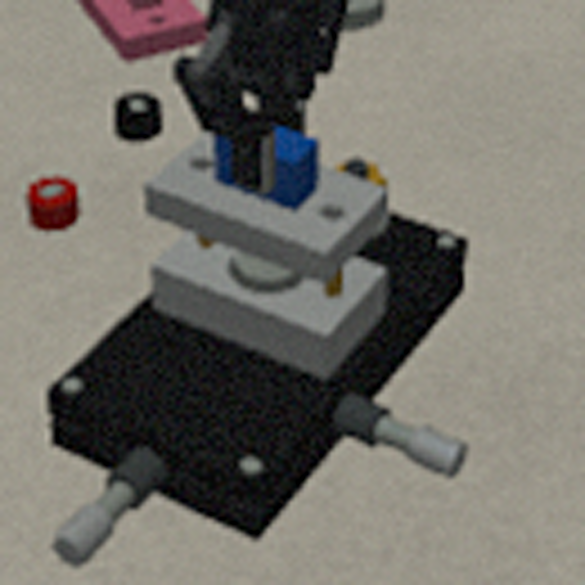

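The nut reads about 68.5° (1.195 rad), so it is at the stop. The cover hovers over the dowels and a dowel top shows through the hole at about (312,170). I'll zoom in.

Run:
```python
from h import *
im=cv2.imread('pics/w8.png')
cv2.imwrite('pics/w8c.png',cv2.resize(im[155:205,290:340],None,fx=12,fy=12,interpolation=cv2.INTER_CUBIC))
s,c=pickle.load(open('w8.pkl','rb'))
y=toolyaw(s); R=np.array([[np.cos(y),np.sin(y)],[np.sin(y),-np.cos(y)]])
# predicted dowel top outline if hole center aligned (tool (38.9,-.9)) at z=.094, radius 2.5 and hole bottom ring
for nm,z,r in [('dowtop',.094,.0025),('holebot',s['position'][2]-.0285,.006),('holetop',s['position'][2]-.0085,.006)]:
    w=R.T@np.array([.0389,-.0009])+s['position'][:2]
    print(nm,proj(c,[[w[0]+r*np.cos(t),w[1]+r*np.sin(t),z] for t in np.arange(0,6.2,np.pi/2)]).round(1).tolist())
```

```text
dowtop [[314.2, 164.4], [310.4, 168.5], [314.5, 172.2], [318.3, 168.1]]
holebot [[313.9, 161.4], [304.4, 171.9], [314.8, 181.2], [324.4, 171.0]]
holetop [[313.9, 167.1], [303.2, 178.8], [314.9, 189.2], [325.7, 177.8]]
```

View pics/w8c.png

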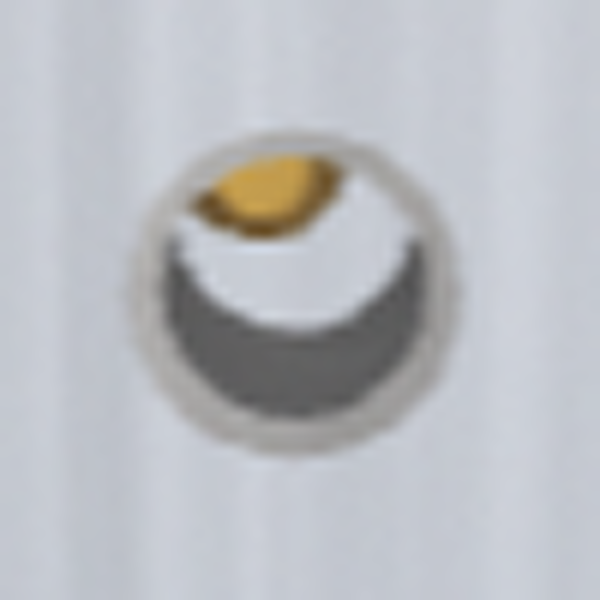

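Request:
apply_moves(
  deltas=[
    [-0.5,-1.5,0,0],
    [0,0,4,0],
    [0,0,4,0],
    [0,0,0,0],
    [0,0,0,0],
  ],
)

```text
time: 16.15
position: [0.5944, -0.0861, 0.1243]
tcp_rot: [1.0, -0.022, -0.0, 0.0]
wrist_force: [0.1, 0.2, -2.9]
width: 0.27
```

Run:
```python
from workcell import bot,viewer
from h import *
s=bot.sense(); c=viewer.camera_model('wrist'); im=viewer.get_image('wrist'); pickle.dump((s,c),open('w9.pkl','wb'))
y=toolyaw(s); R=np.array([[np.cos(y),np.sin(y)],[np.sin(y),-np.cos(y)]])
print(s['position'],y,s['wrist_force'],'to go',R@(np.array([.5952,-.0861])-s['position'][:2])*1000)
cv2.imwrite('pics/w9c.png',cv2.resize(im[155:205,290:340,::-1],None,fx=12,fy=12,interpolation=cv2.INTER_CUBIC))
for nm,z,r in [('dowtop',.094,.0025),('holebot',s['position'][2]-.0285,.006),('holetop',s['position'][2]-.0085,.006)]:
    w=R.T@np.array([.0389,-.0009])+s['position'][:2]
    q=proj(c,[[w[0]+r*np.cos(t),w[1]+r*np.sin(t),z] for t in np.arange(0,6.2,np.pi/2)]); print(nm,((q-[290,155]+.5)*12).round().tolist())
```

```text
[ 0.59437103 -0.08608857  0.12429121] -0.04366987715899317 [ 0.13572675  0.15513214 -2.90633007] to go [ 0.82867625 -0.02476538]
dowtop [[296.0, 147.0], [248.0, 198.0], [300.0, 245.0], [348.0, 194.0]]
holebot [[293.0, 82.0], [178.0, 208.0], [303.0, 320.0], [418.0, 197.0]]
holetop [[293.0, 151.0], [164.0, 291.0], [305.0, 417.0], [434.0, 279.0]]
```

View pics/w9c.png

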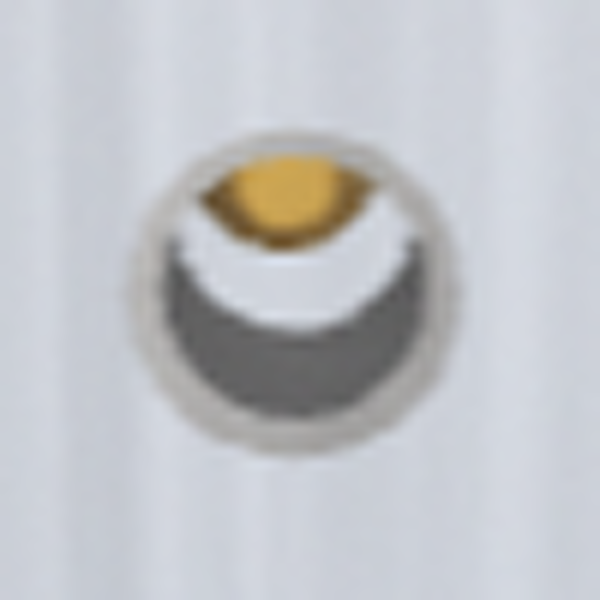

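The dowel top is now centred left-to-right in the hole and about 0.8 mm further forward. I'll correct that and go down onto the dowels.

Request:
apply_moves(
  deltas=[
    [0.8,-0.2,0,0],
    [0,0,2,0],
    [0,0,2,0],
    [0,0,2,0],
    [0,0,2,0],
    [0,0,0,0],
    [0,0,0,0],
  ],
)

```text
time: 17.08
position: [0.5952, -0.0859, 0.1164]
tcp_rot: [1.0, -0.022, 0.0, 0.0]
wrist_force: [0.2, 0.2, -2.4]
width: 0.269
```

Run:
```python
from workcell import bot,viewer
from h import *
s=bot.sense(); im=viewer.get_image('wrist')
print(s['position'],toolyaw(s),s['wrist_force'],s['wrist_torque'],Rn.from_quat(s['tcp_rot']).as_matrix()[:,2])
cv2.imwrite('pics/w10c.png',cv2.resize(im[155:205,290:340,::-1],None,fx=8,fy=8,interpolation=cv2.INTER_CUBIC))
im=viewer.get_image('scene');cv2.imwrite('pics/s10.png',cv2.resize(im[190:280,270:370,::-1],None,fx=5,fy=5,interpolation=cv2.INTER_CUBIC))
```

```text
[ 0.59522459 -0.08594596  0.11637595] -0.043704735926771716 [ 0.18787433  0.17792108 -2.42946589] [-0.00733868  0.03441499  0.00870738] [ 1.39162862e-04 -8.66375820e-05 -9.99999987e-01]
```

View pics/w10c.png

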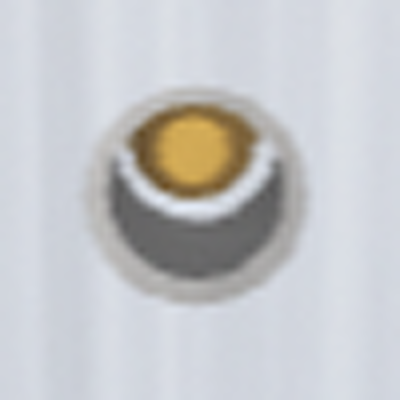

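View pics/s10.png

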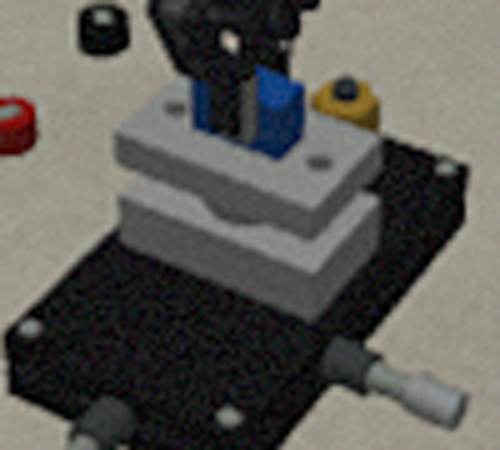

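The dowel is centred in the hole with no side force. Going further down.

Request:
apply_moves(
  deltas=[
    [0,0,3,0],
    [0,0,3,0],
    [0,0,3,0],
    [0,0,2,0],
    [0,0,0,0],
    [0,0,0,0],
  ],
)

```text
time: 17.92
position: [0.5953, -0.086, 0.1054]
tcp_rot: [1.0, -0.022, 0.0, 0.0]
wrist_force: [-0.2, -0.9, -3.6]
width: 0.267
```

Request:
apply_moves(
  deltas=[
    [0,0,2,0],
    [0,0,2,0],
    [0,0,2,0],
    [0,0,0,0],
    [0,0,0,0],
  ],
)

```text
time: 18.55
position: [0.5955, -0.0859, 0.1001]
tcp_rot: [1.0, -0.022, 0.0, 0.0]
wrist_force: [-3.2, 0.5, 7.4]
width: 0.267
```

Run:
```python
from workcell import bot,viewer
from h import *
s=bot.sense(); im=viewer.get_image('wrist')
print(s['position'],toolyaw(s),s['width']*85.4,s['wrist_force'],s['wrist_torque'],Rn.from_quat(s['tcp_rot']).as_matrix()[:,2])
cv2.imwrite('pics/w11.png',im[:,:,::-1])
im=viewer.get_image('scene');cv2.imwrite('pics/s11.png',cv2.resize(im[190:280,270:370,::-1],None,fx=6,fy=6,interpolation=cv2.INTER_CUBIC))
```

```text
[ 0.59553358 -0.0859267   0.1001311 ] -0.043732449503246694 22.790080117181436 [-3.23151355  0.54347012  7.41100641] [0.08748336 0.7280118  0.00784184] [ 9.76785043e-04 -2.65482007e-04 -9.99999488e-01]
```

View pics/s11.png

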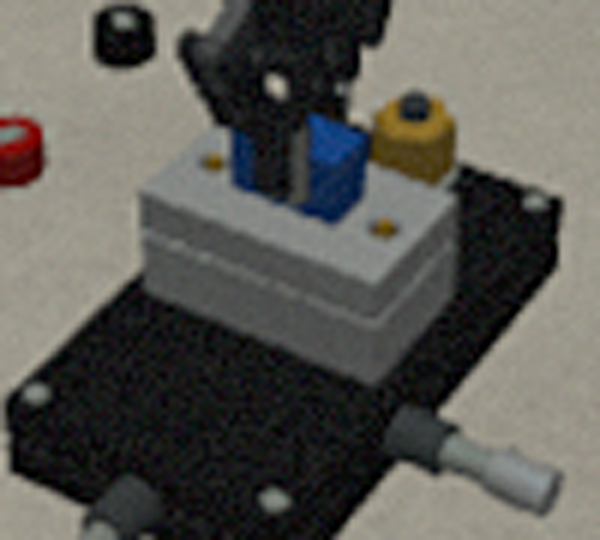

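Both dowels are through. The spring force of about 10.6 N means about 1.6 mm is still to go. Pressing on in small steps.

Request:
apply_moves(
  deltas=[
    [0,0,1,0],
    [0,0,1,0],
    [0,0,0,0],
    [0,0,0,0],
  ],
)

```text
time: 19.15
position: [0.5955, -0.0859, 0.0985]
tcp_rot: [1.0, -0.022, 0.001, 0.0]
wrist_force: [-3.7, 1.4, 9.9]
width: 0.266
```

Request:
apply_moves(
  deltas=[
    [0,0,1,0],
    [0,0,0,0],
    [0,0,0,0],
  ],
)

```text
time: 19.52
position: [0.5955, -0.0859, 0.0984]
tcp_rot: [1.0, -0.022, 0.001, 0.0]
wrist_force: [-9.8, 0.0, 18.4]
width: 0.268
```

Request:
apply_moves(
  deltas=[
    [-0.5,0,0.5,0],
    [0,0,0.5,0],
    [0,0,0,0],
    [0,0,0,0],
    [0,0,0,0],
    [0,0,0,0],
  ],
)

```text
time: 20.27
position: [0.5955, -0.086, 0.0984]
tcp_rot: [1.0, -0.022, 0.001, 0.0]
wrist_force: [-11.2, 0.9, 24.8]
width: 0.264
```

Run:
```python
from workcell import bot,viewer
from h import *
s=bot.sense(); c=viewer.camera_model('wrist'); im=viewer.get_image('wrist')
print(s['position'],toolyaw(s),s['width']*85.4,s['wrist_force'],s['wrist_torque'],Rn.from_quat(s['tcp_rot']).as_matrix()[:,2])
cv2.imwrite('pics/w12.png',im[:,:,::-1])
a=viewer.get_image('scene')[190:280,270:370,::-1];b=viewer.get_image('side')[205:295,300:400,::-1]
cv2.imwrite('pics/f12.png',cv2.resize(np.hstack([a,b]),None,fx=4,fy=4,interpolation=cv2.INTER_CUBIC))
```

```text
[ 0.59547215 -0.08596096  0.09838637] -0.0438079223261205 22.582308014522066 [-11.22852074   0.91424288  24.8127736 ] [0.23846147 2.39476987 0.00837242] [ 2.37349471e-03 -8.11288111e-04 -9.99996854e-01]
```

View pics/f12.png

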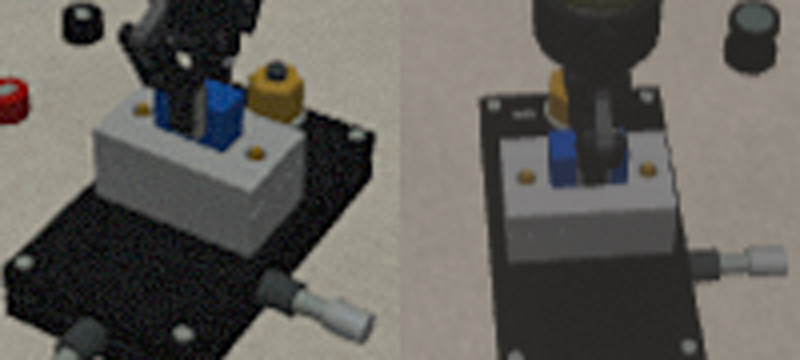

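View pics/w12.png

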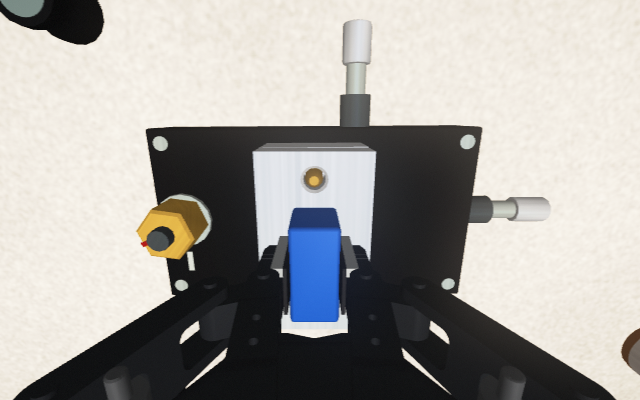

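No gap is visible, both dowels show above the plate, and the hard stop is at the expected TCP height of 0.0984 m with 25 N of push. Handing in.

Run:
```python
from workcell import bot,order
print(order.close_job()); s=bot.sense(); print(s['time'],s['position'],s['wrist_force'])
```

```text
the job is handed in; nothing more can be done
None
the job is handed in; nothing more can be done
```

I locked the stage, fitted the blue-grip upper half over both dowels and pressed it shut. I handed the job in at about 20.4 s with the gripper still holding it down. `close_job` gives no verdict, so the checks below are my own.

- **Nut:** I turned it clockwise until it resisted with 1.5 N m. A later wrist picture put it at about 1.195 rad, against the stop at 1.2.
- **Mould:** The tool came to a hard stop 98.4 mm above the bench, which matches the 98.5 mm I expected for fully shut. I was still pressing with about 25 N. All three camera views showed no gap between the halves, with both dowels standing above the plate.
- **Alignment:** The tool's yaw was within about 0.004 rad of the dowel line I measured, and its tilt was about 0.0025 rad.
- **Other things on the bench:** I touched none of them, and every view I took showed them where they started.

Two readings were not clean:

- **Sideways force:** About 11 N along x remained at the end, and a 0.5 mm shift back did not relieve it. The measured position stayed on target.
- **Nut angle at the start:** The red dash suggested about 0.01 rad and the flats about 0.10 rad. I went by the flats, and the final angle confirmed that.

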